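# Load a thin cast tile into the flattening press and wind down the wing screw

## Task

The thin hexagonal cast tile has to dry flat: push its wooden tray along the guides of the small press until it is fully home against the end stop, then turn the black wing screw clockwise until the pad bears on the tile with about 50 N; feel for it, the tile is brittle and cracks if overtightened. Do not lean on the frame of the press, such as the back plate that the wings sweep past, and leave the other things on the bench where they are.

Things in the scene. Friction and masses are not known exactly. Their poses are not given: they have to be found in the camera images.
- press: The press, fixed: grey base 126 x 222 mm with steel guides and back plate. Origin on the table under the screw axis; x to the back plate, y along the guides to the end stop, z up. Bed at z = 30 mm, from y = -150 to +72. Two guide rails along y, 11 mm high, inner faces at x = -41.5 and +41.5. Hands must not bear on it with more than 15 N.
- stop_face (a point): Middle of the face of the end stop, a steel bar 15 mm high across the far end of the bed, 50 mm along y from the screw axis.
- plate_top (a point): Middle of the top front edge of the upright slotted back plate: face 41.5 mm from the screw axis, 110 mm wide (y), 12 mm thick, top 126 mm above the table. A grey bracket bolted to its face carries the screw over the bed; its top is about 90 mm above the table, 38 mm wide at the screw axis.
- tray: Loose plywood loading tray 80 (x) x 160 (y) x 7 mm, about 0.3 kg, on the press's bed between the guides, 1.5 mm play a side. Origin on its underside below the tile's centre; axes as the press's. Leading edge at y = +50, rear at -110. It starts 55 to 85 mm short of home; home is the leading edge on the end stop (within 2.5 mm), its origin then at the press's x, y.
- tray_grip (a point): Middle of the tray's upright wooden grip: 14 mm thick along y, 48 mm wide along x, 32 mm tall; this point is 16 mm above the tray's board, 53 mm above the table, 92 mm from the tray's origin towards its rear (-y).
- hex_tile: Hexagonal grey cast tile, 76 mm across flats, 87 mm over corners, 10 mm thick, 0.12 kg, loose on the tray between two 6 mm battens, on cork dots 1 mm proud. Origin in the middle of its underside; its top lies 48 mm above the table.
- pressure_pad: Round steel pad, 50 mm diameter, on the screw axis under the bracket. Origin at the centre of its underside; it does not turn. It starts 1.5 to 8.5 mm above the tile's top (the bracket is bolted at a different height each time) and goes down 3 mm per radian of the screw. Right load on the tile: 20 to 80 N; over 120 N it cracks.
- wing_mid (a point): Middle of the wing screw's black butterfly head, on its upright axis, always 63 mm above the pad's underside: flat blade 8 mm thick (y), 70 mm from ear tip to ear tip (x). Its middle 41 mm is 22 mm high, 13 mm below this point to 9 above; ears reach 16 above. Clockwise from above lowers it. Ear tips pass 6.5 mm from the back plate; fingers opened over 50 mm may strike the plate.
- screw_collar (a point): Brass friction collar on the screw's axis, on the bracket: about 0.25 N m to turn at any load; it holds the screw where left (a reading at rest may lie up to 0.25 either side; compare readings after equal moves). Once the pad bears, the moment rises 0.03 N m per 10 N on the tile, 10 to 30 N per 0.1 rad. Right: 0.06 to 0.24 N m above free running, best 0.15.
- jar_umber: Pigment jar with a black cap, 50 mm diameter, 56 mm tall, loose; bystander. Origin under its centre.
- tape_roll: Roll of masking tape lying flat, 96 mm diameter, 25 mm high, loose; bystander. Origin under its centre.
- sanding_block: Sanding block, 66 x 98 x 26 mm, loose; bystander. Origin under its centre, long axis y.
There are look-alikes about, which are no part of the job. What is shaped like the hex_tile but pink is not meant.

How it is judged:
By the outcome, as a careful person would: the job done as asked, in the order asked, and still so for the second after the job is handed in, with the robot touching nothing.
It also fails if it takes over 72 s, if anything falls off the work surface, if the arm or the gripper's body presses on something with over 40 N, if the wrist force passes 120 N, or if a joint passes its speed limit or range.

## Robot

A 7-joint arm with a two-finger parallel gripper is mounted at the origin on a cart in front of the work surface, level with it; the furniture and walls round the work are solid. World frame = base frame: x ahead of the robot, y to its left, z up, the work surface at z = 0. Lengths are in m, angles in rad, forces in N, time in s.
With the tool pointing down it reaches from about 0.425 to 0.95 m from the base axis. Payload 4.7 kg.
Tool frame: the origin (TCP) lies at the very end of the fingers, on their centre line; the grasp point (between the pads) lies 19 mm behind it (r.tcp_to_grasp is the distance from the TCP to the grasp point, in m); z points along the fingers, y is the line along which they close (so a half turn about z gives the same grasp; the last joint's range is limited). The gripper opens to 85 mm and grips with 20 to 120 N. Pads are 22 mm wide; open, the fingers measure 114 mm over their backs; the gripper's body (76 mm by 85 mm) begins 54 mm behind the grasp point. The pads swing forward as they close: fully open they stand 13 mm farther back than shut.
Start: joints at [1.21, 0.469, -0.049, 1.532, 0.024, 1.141, -0.082], TCP at [0.22, -0.638, 0.231] pointing down, gripper open.
Joint ranges: [-2.59, 2.59], [-0.33, 1.99], [-1.39, 1.29], [0.1, 2.45], [-1.04, 4.18], [0.21, 1.99], [-2.66, 2.66]. Speed limits (rad/s): [2.57, 2.57, 3.14, 3.14, 3.14, 3.14, 3.14].

## Interface

Orientations are given as a rotation vector (axis times angle).
In Python, from cell import r, imaging gives the robot as it stands. The module is installed in compiled form; this text tells all that it offers.
- The arm moves only by the shell command python3 -m inch 'ROWS' [OPENING] [FORCE]. ROWS is JSON, a list of rows, each a list of 6 numbers: the shift along the tool's x, y, z in mm, then the turn, a rotation vector about the tool's x, y, z in rad. In form: [[dx, dy, dz, ax, ay, az], ...]. A call has 1 to 20 rows; each row shifts and turns the commanded pose from where the row before left it, along the tool's axes as they then stand; what a row does not reach is not made up. A row lasts 1/10 s, in which the tool goes at most 50 mm and 8.59 degrees, less where a joint would pass 70% of its speed; a pose out of reach is approached as far as the arm can. A call is refused whole if a number of a shift passes 50 or a number of a turn 0.15, either way. A call with a gripper value outside its range is refused whole. OPENING is the opening in per cent of the stroke, from 0 (shut) to 100 (fully open), set as the call begins (- or left out, the last holds). The fingers move at their own pace and stop on an object; FORCE is the grip in N (left out, the last holds). Time passes only in rows, so rows that do not move let the fingers close. It gives the time, the measured TCP pose, the force, the opening and the grip force at its end, in the units of the state.
- r.state(): the state, without advancing time (a new reading comes with each control period).
- imaging.snapshot(name): name is "scene" or "top" or "wrist"; returns a dict with "color" (400x640x3 uint8, red, green, blue), "depth" (400x640 float32, m along the optical axis (not along the pixel's ray), 0 where there is no reading), "vertical_fov" (degrees; the focal length in pixels is half the picture's height over the tangent of half this angle, whatever the lens; pixels are square), "cx", "cy" (the principal point, pixels), "dist" ([k1, k2, p1, p2, k3] as OpenCV has them; the pictures are not rectified), "R" (3x3) and "t" (3): a world point X has camera coordinates R X + t. Camera axes: x right, y down, z forward; pixel columns grow to the right and rows downward; lengths in m; the calibration is good to about 2 mm. A picture is of the moment at which its call begins.
- r.hand_in(): hands the job in; it is judged then, once.
The state is a dict: "time": time; "joints": joint angles; "joint_vel": joint speeds; "effort": joint torques, N m; "tool_pos": TCP position; "tcp_rot": TCP orientation; "contact_force": force on the tool from outside, world axes, zero at the start; "moment": the same for the moment, N m; "grip_width": finger opening in m; "gripper_force": force on a finger pad.
Only numpy, scipy, OpenCV 4.12 (cv2) and the standard library are available. Lean on these libraries where they do the work, as an engineer would, in place of code of your own. Each camera call takes 0.05 s, during which the arm holds its last target. There are 200 camera calls.

## Working session

There is one attempt and no reset: what is moved stays moved. The work goes in short steps, Python scripts to look and compute and a shell command to move; the robot and the scene stay as the last step left them, time stands still between calls to the robot, and variables do not carry over. Pictures are saved under pics/ and viewed, at most 10 in all, crops included, and the job is handed in when it is done.

```bash
mkdir -p pics
cat > h.py <<'E'
import numpy as np, cv2
from cell import r, imaging
def K(s):
    f=200/np.tan(np.radians(s["vertical_fov"])/2); return np.array([[f,0,s["cx"]],[0,f,s["cy"]],[0,0,1]])
def ray(s,u,v):
    p=cv2.undistortPoints(np.array([[[u,v]]],float),K(s),np.array(s["dist"],float))[0,0]
    R=np.array(s["R"]);t=np.array(s["t"]); return -R.T@t, R.T@np.array([p[0],p[1],1])
def onz(s,u,v,z):
    o,d=ray(s,u,v); return o+d*(z-o[2])/d[2]
def dep(s,u,v):
    o,d=ray(s,u,v); return o+d*s["depth"][int(v),int(u)]
def proj(s,X):
    R=np.array(s["R"]); return cv2.projectPoints(np.array(X,float).reshape(-1,3),cv2.Rodrigues(R)[0],np.array(s["t"],float),K(s),np.array(s["dist"],float))[0][:,0]
def save(s,n): cv2.imwrite("pics/"+n,s["color"][...,::-1])
E
python3 - <<'E'
from h import *
import pickle
for n in("scene","top"):
    s=imaging.snapshot(n); save(s,n+"0.png"); pickle.dump(s,open(n+".pkl","wb")); print(n,s["vertical_fov"],-np.array(s["R"]).T@s["t"])
print(r.state())
E
```

```text
scene 54.94705228016424 [0.25102002 0.43366841 0.69018092]
top 52.0625478905096 [ 0.32245062 -0.13540209  1.0326686 ]
{'time': 0.1, 'joints': array([ 1.21010058,  0.46936763, -0.04860631,  1.53361203,  0.02413101,
        1.14102447, -0.08230501]), 'joint_vel': array([ 6.55086249e-05, -1.10403784e-03, -8.35062096e-04, -2.23150580e-03,
        1.70814268e-03,  8.49785494e-04, -1.68953753e-04]), 'effort': array([ 4.11078354e-04, -5.11515284e+01, -4.69284737e-02, -2.38392127e+01,
        1.08648237e-02,  4.37720184e-03,  2.15872615e-05]), 'tool_pos': array([ 0.21970578, -0.63766036,  0.2303459 ]), 'tcp_rot': array([-3.09668934e+00, -5.18575921e-01,  6.10514002e-04]), 'contact_force': array([ 0.68151641,  0.35797522, -0.22445588]), 'moment': array([ 0.05645938, -0.00149378, -0.00248717]), 'gripper_force': 0.0, 'grip_width': 0.08543907190707013}
```

View pics/scene0.png

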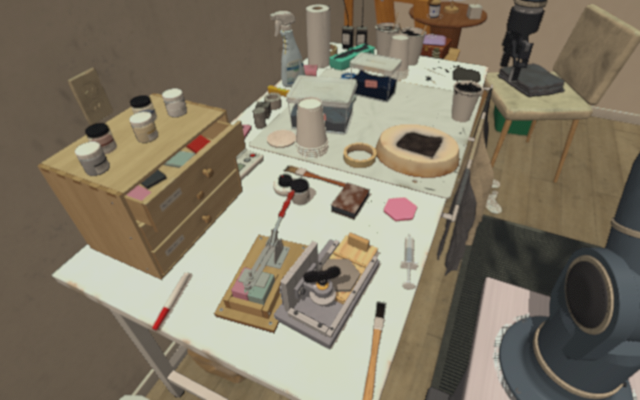

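View pics/top0.png

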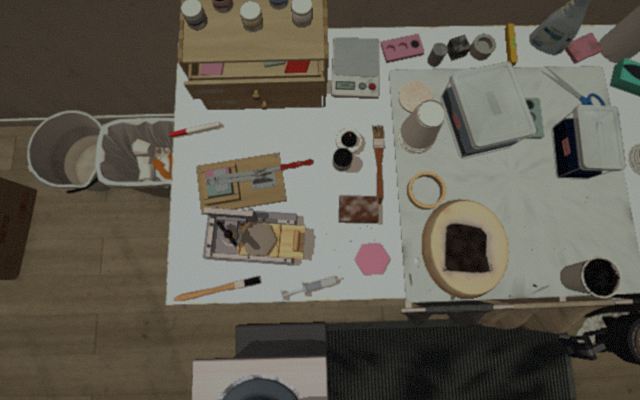

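The press is at top pixel (253,237): its back plate faces up in the image (world +x) and the tray grip is at (290,242). The grey tile on the tray at (258,238) is the one meant. The pink hexagon at (373,259) is the look-alike. The other clamp, with the red handle at (240,180), isn't part of the job. I'll check this in a close crop.

Run:
```python
from h import *
import pickle
s=pickle.load(open("top.pkl","rb")); c=pickle.load(open("scene.pkl","rb"))
a=cv2.resize(s["color"][200:275,195:320],None,fx=6,fy=6,interpolation=cv2.INTER_CUBIC)[:300*2]
b=cv2.resize(c["color"][225:350,270:390],None,fx=5,fy=5,interpolation=cv2.INTER_CUBIC)[...,::-1]
cv2.imwrite("pics/ta.png",a[...,::-1]); cv2.imwrite("pics/sb.png",b)
```

```text
(no output)
```

View pics/ta.png

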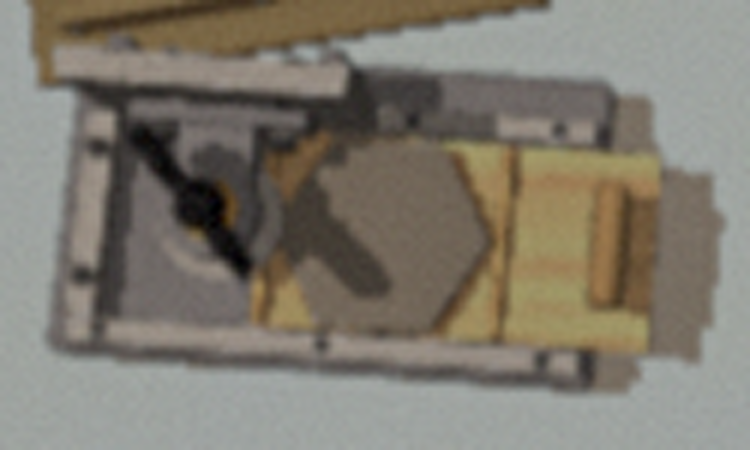

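View pics/sb.png

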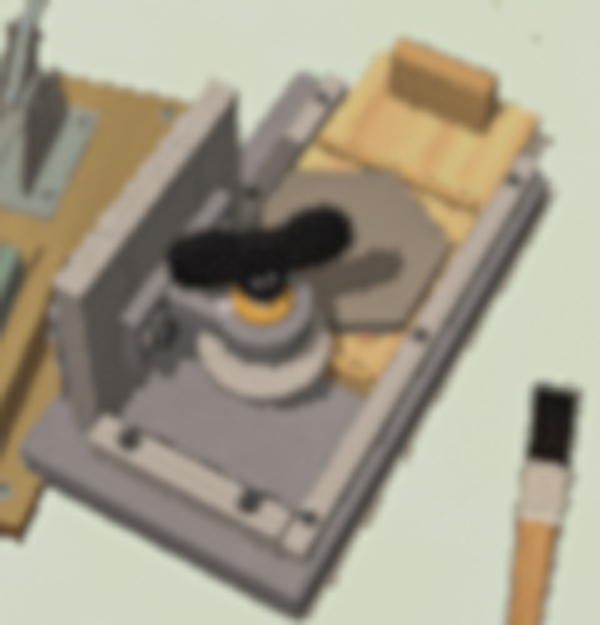

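The crops confirm the choice. In the top crop the back plate's front edge runs (55,80)–(345,98), the wing head is at (200,203) with ears at (138,135) and (245,272), the grip is at (605,240) and the end stop is on the left.

Run:
```python
from h import *
import pickle
s=pickle.load(open("top.pkl","rb")); c=pickle.load(open("scene.pkl","rb"))
T=lambda x,y:(195+(x+.5)/6-.5,200+(y+.5)/6-.5); S=lambda x,y:(270+x/5,225+y/5)
for n,p,z in [("plateL",(55,80),.126),("plateR",(347,98),.126),("baseBL",(52,350),.03),("baseBR",(590,390),.03),("railtopL",(95,345),.041),("railtopR",(588,378),.041),("hub",(200,203),.118),("ear1",(138,132),.125),("ear2",(245,272),.125),("gripTL",(597,180),.069),("gripBL",(590,305),.069),("gripTR",(628,183),.069),("gripBR",(620,305),.069),("trayR_t",(660,155),.037),("trayR_b",(648,350),.037),("tileR",(492,240),.048),("stopfaceT",(117,112),.045),("stopfaceB",(100,320),.045)]:
    print(n,onz(s,*T(*p),z).round(4))
# triangulate hub: top (200,203) scene hub ~ (262,250)
def tri(p,q):
    o1,d1=ray(s,*T(*p));o2,d2=ray(c,*S(*q));A=np.c_[d1,-d2];k=np.linalg.lstsq(A,o2-o1,rcond=None)[0]
    a,b=o1+d1*k[0],o2+d2*k[1];return ((a+b)/2).round(4),np.linalg.norm(a-b).round(4)
print("hub",tri((200,203),(262,250)),"plateL",tri((55,80),(72,290)),"plateR",tri((347,98),(235,100)))
print("depth", [dep(s,*map(round,T(*p))).round(4) for p in [(200,203),(150,150),(200,65),(390,190),(607,220)]])
```

```text
plateL [0.481  0.1062 0.126 ]
plateR [ 0.4713 -0.0031  0.126 ]
baseBL [0.387  0.1299 0.03  ]
baseBR [ 0.3654 -0.0874  0.03  ]
railtopL [0.3879 0.1098 0.041 ]
railtopR [ 0.3697 -0.0872  0.041 ]
hub [0.4344 0.0528 0.118 ]
ear1 [0.4607 0.0749 0.125 ]
ear2 [0.4076 0.0344 0.125 ]
gripTL [ 0.4454 -0.0934  0.069 ]
gripBL [ 0.3965 -0.0898  0.069 ]
gripTR [ 0.4439 -0.1055  0.069 ]
gripBR [ 0.3962 -0.1015  0.069 ]
trayR_t [ 0.459  -0.1178  0.037 ]
trayR_b [ 0.3804 -0.1112  0.037 ]
tileR [ 0.425 -0.05   0.048]
stopfaceT [0.4813 0.1022 0.045 ]
stopfaceB [0.3975 0.1071 0.045 ]
hub (array([0.4368, 0.0545, 0.1119]), np.float64(0.0033)) plateL (array([0.4838, 0.1069, 0.1275]), np.float64(0.0064)) plateR (array([ 0.4741, -0.0015,  0.1181]), np.float64(0.0031))
depth [array([0.4347, 0.0515, 0.1236]), array([0.452 , 0.068 , 0.1313]), array([0.4861, 0.0517, 0.1266]), array([ 0.4462, -0.0107,  0.0524]), array([ 0.4299, -0.0977,  0.0703])]
```

The press yaw is about -0.092 rad, the screw axis is at about (0.4345, 0.054), the tray is about 60 mm short, and wing_mid is at about z 0.114. These agree with the given sizes. Next I move behind the grip with the fingers shut.

```bash
python3 -m inch '[[25.3,-29.2,0,0,0,0],[25.3,-29.2,0,0,0,0],[25.3,-29.2,0,0,0,0],[25.3,-29.2,0,0,0,0],[25.3,-29.2,0,0,0,0],[25.3,-29.2,0,0,0,0],[25.3,-29.2,0,0,0,0],[25.3,-29.2,0,0,0,0],[25.3,-29.2,0,0,0,0],[25.3,-29.2,0,0,0,0],[25.3,-29.2,0,0,0,0],[25.3,-29.2,0,0,0,0],[25.3,-29.2,0,0,0,0],[25.3,-29.2,0,0,0,0]]' 0 40
python3 -m inch '[[0,0,0,0,0,-0.143],[0,0,0,0,0,-0.143],[0,0,0,0,0,-0.143],[0,0,0,0,0,-0.143],[0,0,0,0,0,-0.143],[0,0,0,0,0,-0.143],[0,0,0,0,0,-0.143],[0,0,0,0,0,-0.143],[0,0,0,0,0,0],[0,0,0,0,0,0]]'
```

```text
time: 1.5
tool_pos: [0.4217, -0.1348, 0.2312]
tcp_rot: [3.098, 0.519, -0.0]
contact_force: [0.3, 0.5, -0.2]
grip_width: -0.0001
gripper_force: 0.0
time: 2.5
tool_pos: [0.4214, -0.1363, 0.2311]
tcp_rot: [-2.327, -2.11, 0.0]
contact_force: [-0.0, -0.1, 0.3]
grip_width: 0.0001
gripper_force: 0.0
```

```bash
python3 -m inch '[[0,0,36,0,0,0],[0,0,36,0,0,0],[0,0,36,0,0,0],[0,0,36,0,0,0],[0,0,30,0,0,0],[0,0,9,0,0,0],[0,0,0,0,0,0]]'
python3 -m inch '[[4,0,0,0,0,0],[4,0,0,0,0,0],[4,0,0,0,0,0],[2,0,0,0,0,0],[2,0,0,0,0,0],[2,0,0,0,0,0],[2,0,0,0,0,0],[2,0,0,0,0,0],[2,0,0,0,0,0]]'
python3 - <<'E'
from h import *
s=imaging.snapshot("top"); save(s,"top1.png")
cv2.imwrite("pics/p1.png",cv2.resize(s["color"][195:285,180:330],None,fx=5,fy=5,interpolation=cv2.INTER_CUBIC)[...,::-1])
E
```

```text
time: 3.2
tool_pos: [0.421, -0.136, 0.0475]
tcp_rot: [-2.324, -2.111, 0.002]
contact_force: [0.3, 0.7, 0.2]
grip_width: 0.0004
gripper_force: 0.0
time: 4.1
tool_pos: [0.4239, -0.1128, 0.0483]
tcp_rot: [2.324, 2.113, -0.001]
contact_force: [-1.1, -2.3, -0.2]
grip_width: 0.0
gripper_force: 1.2
```

View pics/p1.png

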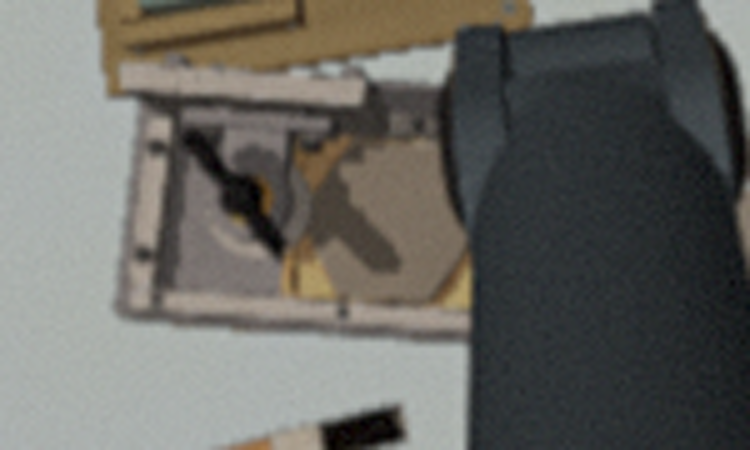

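The picture shows the arm over the grip at crop (600,200) and the tray just in contact, with the tile at (395,220) undisturbed. I continue the push and slow near the stop.

```bash
python3 -m inch '[[3,0,0,0,0,0],[4,0,0,0,0,0],[4,0,0,0,0,0],[4,0,0,0,0,0],[4,0,0,0,0,0],[4,0,0,0,0,0],[4,0,0,0,0,0],[4,0,0,0,0,0],[4,0,0,0,0,0],[4,0,0,0,0,0],[4,0,0,0,0,0],[4,0,0,0,0,0],[2,0,0,0,0,0],[1,0,0,0,0,0]]'
python3 -m inch '[[1,0,0,0,0,0],[1,0,0,0,0,0],[1,0,0,0,0,0],[1,0,0,0,0,0]]'
```

```text
time: 5.55
tool_pos: [0.4286, -0.0623, 0.0483]
tcp_rot: [-2.324, -2.114, 0.0]
contact_force: [-0.1, -1.8, -1.1]
grip_width: -0.0003
gripper_force: 1.0
time: 5.95
tool_pos: [0.429, -0.0587, 0.0483]
tcp_rot: [2.325, 2.113, -0.0]
contact_force: [0.1, -2.4, 0.8]
grip_width: 0.0003
gripper_force: 0.9
```

```bash
python3 -m inch '[[1,0,0,0,0,0],[1,0,0,0,0,0],[1,0,0,0,0,0]]'
python3 -m inch '[[0.7,0,0,0,0,0],[0.7,0,0,0,0,0]]'
```

```text
time: 6.25
tool_pos: [0.4293, -0.0556, 0.0483]
tcp_rot: [-2.324, -2.113, 0.0]
contact_force: [0.1, -1.5, -1.2]
grip_width: -0.0001
gripper_force: 0.9
time: 6.45
tool_pos: [0.4294, -0.0542, 0.0483]
tcp_rot: [2.324, 2.113, -0.0]
contact_force: [-0.2, -2.2, -0.7]
grip_width: 0.0
gripper_force: 0.9
```

```bash
python3 -m inch '[[0.7,0,0,0,0,0],[0.7,0,0,0,0,0]]'
python3 -m inch '[[0.7,0,0,0,0,0],[0.7,0,0,0,0,0]]'
python3 -m inch '[[0.7,0,0,0,0,0],[0.7,0,0,0,0,0]]'
```

```text
time: 6.65
tool_pos: [0.4296, -0.0528, 0.0483]
tcp_rot: [2.324, 2.113, 0.0]
contact_force: [0.6, -0.8, -0.4]
grip_width: -0.0002
gripper_force: 0.9
time: 6.85
tool_pos: [0.4295, -0.0523, 0.0483]
tcp_rot: [2.324, 2.113, -0.002]
contact_force: [-0.6, -5.9, -0.4]
grip_width: -0.0
gripper_force: 2.9
time: 7.05
tool_pos: [0.4293, -0.0522, 0.0483]
tcp_rot: [2.325, 2.111, -0.005]
contact_force: [-1.7, -9.0, 1.6]
grip_width: 0.0002
gripper_force: 4.6
```

```bash
python3 -m inch '[[-6,0,0,0,0,0],[-14,0,0,0,0,0],[0,0,-30,0,0,0],[0,0,-42,0,0,0],[0,0,-42,0,0,0],[0,0,-40,0,0,0],[25,-1,0,0,0,0],[25,-1,0,0,0,0],[25,-1,0,0,0,0],[25,-1,0,0,0,0],[26,-1,0,0,0,0],[0,0,0,0,0,0]]' 45 40
python3 - <<'E'
from h import *
import pickle
print(r.state()["joints"].round(3))
s=imaging.snapshot("wrist"); save(s,"w1.png"); pickle.dump(s,open("w1.pkl","wb"))
E
```

```text
time: 8.25
tool_pos: [0.435, 0.0603, 0.2028]
tcp_rot: [-2.316, -2.121, -0.005]
contact_force: [-0.0, -1.0, 0.6]
grip_width: 0.0386
gripper_force: 0.0
[ 0.337  0.161 -0.623  2.071  0.113  0.94  -0.435]
```

View pics/w1.png

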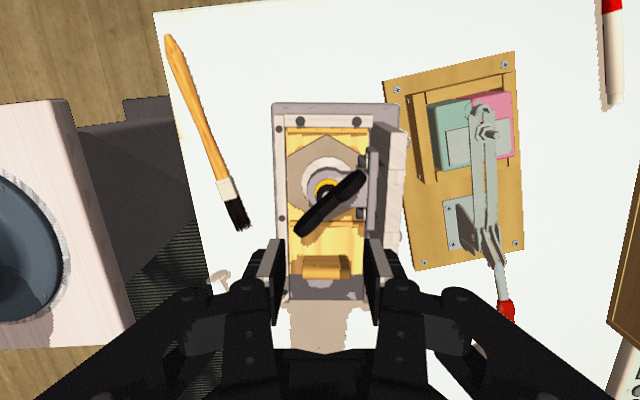

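The wrist view shows the tray home: its yellow edge at (325,127) meets the stop bar. The wing spans (301,230)–(362,177), clear of the fingers. I'll measure it by mask.

Run:
```python
from h import *
import pickle
s=pickle.load(open("w1.pkl","rb"))
g=s["color"].max(2); m=(g<60).astype(np.uint8); m[:,:285]=0;m[:,372:]=0;m[:160]=0;m[245:]=0
n,l,st,ce=cv2.connectedComponentsWithStats(m)
i=1+np.argmax(st[1:,4]); print(st[i],ce[i])
cnt=cv2.findContours((l==i).astype(np.uint8),0,2)[0][0]; rect=cv2.minAreaRect(cnt); print(rect)
vs,us=np.where(l==i)
P=np.array([dep(s,u,v) for u,v in zip(us,vs) if s["depth"][v,u]>0]); 
top=P[P[:,2]>.105]; print(np.percentile(top[:,2],[5,50,90,97]), top[:,:2].mean(0))
Q=P[P[:,2]>np.percentile(top[:,2],50)]
r2=cv2.minAreaRect(Q[:,:2].astype(np.float32)); print(r2)
w,v=np.linalg.eigh(np.cov(Q[:,:2].T)); a=v[:,1]; pr=Q[:,:2]@a; print("dir",a,np.degrees(np.arctan2(a[1],a[0])),np.ptp(pr),Q[:,:2].mean(0))
r3=cv2.minAreaRect(top[:,:2].astype(np.float32)); print(r3)
d=lambda u,v:dep(s,u,v).round(4)
print("stop",d(325,122),"tray edge",d(325,133), "tile",d(310,160),"griptop",d(325,272))
for p,z in [((325,126),.045),((325,129),.037),((376,152),.126),((376,232),.126)]: print(p,onz(s,*p,z).round(4))
```

```text
[ 294  170   72   67 1595] [329.36363636 201.38808777]
((326.6352844238281, 199.74118041992188), (26.899377822875977, 90.24307250976562), 49.398704528808594)
[0.10864461 0.12432236 0.1302118  0.13083056] [0.43908734 0.05944472]
((0.43853166699409485, 0.05733129754662514), (0.06413280963897705, 0.00784837082028389), 37.73100280761719)
dir [-0.78974574 -0.61343432] -142.16175708109623 0.06412399872184865 [0.43976477 0.05874452]
((0.4384791851043701, 0.05705761909484863), (0.06831295043230057, 0.008391746319830418), 37.94521713256836)
stop [0.4405 0.1111 0.0435] tray edge [0.4396 0.1004 0.0372] tile [0.4234 0.0777 0.0483] griptop [ 0.428  -0.0317  0.0671]
(325, 126) [0.4402 0.1076 0.045 ]
(325, 129) [0.4399 0.1041 0.037 ]
(376, 152) [0.4742 0.0944 0.126 ]
(376, 232) [0.4718 0.0341 0.126 ]
```

```bash
python3 -m inch '[[0,0,0,0,0,-0.145],[0,0,0,0,0,-0.145],[0,0,0,0,0,-0.145],[0,0,0,0,0,-0.145],[0,0,0,0,0,-0.145],[0,0,0,0,0,-0.145],[0,0,0,0,0,-0.145],[0,0,0,0,0,-0.145],[0,0,0,0,0,-0.145],[0,0,0,0,0,-0.145],[0,0,0,0,0,-0.145],[0,0,0,0,0,-0.145],[0,0,0,0,0,-0.145],[0,0,0,0,0,-0.145],[0,0,0,0,0,-0.145],[0,0,0,0,0,-0.145],[0,0,0,0,0,0],[0,0,0,0,0,0]]' 40 40
python3 - <<'E'
from h import *
import pickle
st=r.state();print(st["joints"].round(3),st["moment"].round(3))
s=imaging.snapshot("wrist"); save(s,"w2.png"); pickle.dump(s,open("w2.pkl","wb"))
E
```

```text
time: 10.1
tool_pos: [0.4349, 0.0552, 0.2022]
tcp_rot: [1.003, -2.977, -0.0]
contact_force: [0.6, 0.4, 0.0]
grip_width: 0.0339
gripper_force: 0.0
[ 0.644  0.229 -0.972  2.06   0.23   0.964  1.771] [ 0.031 -0.012 -0.015]
```

View pics/w2.png

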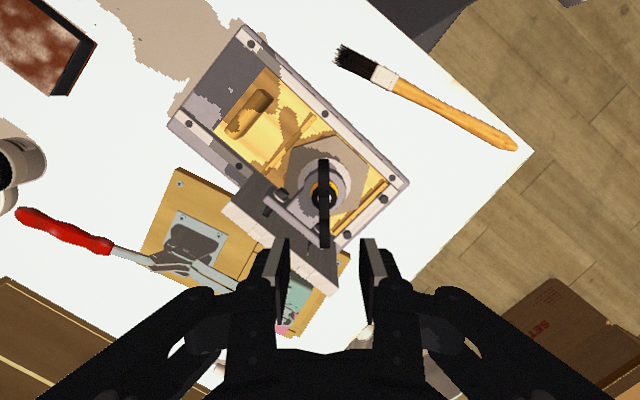

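Run:
```python
from h import *
import pickle
s=pickle.load(open("w2.pkl","rb")); st=r.state(); print(st["tool_pos"].round(4),st["tcp_rot"].round(3))
m=(s["color"].max(2)<60).astype(np.uint8); m[:,:305]=0;m[:,345:]=0;m[:150]=0;m[262:]=0
n,l,q,ce=cv2.connectedComponentsWithStats(m); i=1+np.argmax(q[1:,4]); print(q[i])
vs,us=np.where(l==i); P=np.array([dep(s,u,v) for u,v in zip(us,vs) if s["depth"][v,u]>0]); t=P[P[:,2]>.105]
print(np.percentile(t[:,2],[5,50,90,97])); print(cv2.minAreaRect(t[:,:2].astype(np.float32)))
```

```text
[0.4349 0.0554 0.2022] [ 1.004 -2.977  0.   ]
[ 310  159   27   90 1164]
[0.12212439 0.12763391 0.13057932 0.13123465]
((0.43747130036354065, 0.05656851828098297), (0.06732950359582901, 0.007794596254825592), 37.84364318847656)
```

```bash
python3 -m inch '[[-3.4,-0.7,20,0,0,-0.01],[0,0,25,0,0,0],[0,0,25,0,0,0],[0,0,15,0,0,0],[0,0,10,0,0,0],[0,0,5,0,0,0],[0,0,0,0,0,0],[0,0,0,0,0,0]]'
python3 -m inch '[[0,0,0,0,0,0],[0,0,0,0,0,0],[0,0,0,0,0,0],[0,0,0,0,0,0],[0,0,0,0,0,0],[0,0,0,0,0,0],[0,0,0,0,0,0],[0,0,0,0,0,0]]' 0 40
python3 -c "
from h import *
st=r.state();print(st['moment'].round(3),st['contact_force'].round(2),st['joints'].round(3))"
```

```text
time: 10.95
tool_pos: [0.4386, 0.0576, 0.1029]
tcp_rot: [-1.023, 2.969, -0.001]
contact_force: [-0.8, 0.1, -0.2]
grip_width: 0.0342
gripper_force: 0.0
time: 11.75
tool_pos: [0.4385, 0.0575, 0.103]
tcp_rot: [-1.024, 2.969, -0.001]
contact_force: [-1.8, -0.1, 5.7]
grip_width: 0.0071
gripper_force: 41.6
[ 0.036  0.32  -0.026] [-1.84 -0.08  5.75] [ 0.497  0.396 -0.865  2.157  0.437  0.768  1.582]
```

```bash
cat > m.py <<'E'
from h import *
a=[r.state()]
st=a[0]; v=st['tcp_rot']; print('t',round(st['time'],2),'M',st['moment'].round(3),'F',st['contact_force'].round(1),'yaw',round(2*np.arctan2(v[1],v[0])%(2*np.pi),3),'z',st['tool_pos'].round(4),'w',round(st['grip_width'],4))
E
python3 -m inch '[[0,0,0.3,0,0,0.1],[0,0,0.3,0,0,0.1]]' | tail -1; python3 m.py
python3 -m inch '[[0,0,0.3,0,0,0.1]]'|tail -1; python3 m.py
python3 -m inch '[[0,0,0.3,0,0,0.1]]'|tail -1; python3 m.py
```

```text
gripper_force: 41.7
t 11.95 M [-0.058  0.363  0.263] F [-1.5  0.3  6.5] yaw 3.603 z [0.4385 0.0575 0.1024] w 0.0073
gripper_force: 41.7
t 12.05 M [-0.087  0.287  0.211] F [-1.3 -0.8  5.9] yaw 3.503 z [0.4385 0.0575 0.1021] w 0.0067
gripper_force: 41.7
t 12.15 M [-0.132  0.329  0.258] F [-0.5 -0.6  6.6] yaw 3.403 z [0.4385 0.0574 0.1018] w 0.0069
```

```bash
for i in 1 2 3; do :; done
python3 -m inch '[[0,0,0.3,0,0,0.1]]'|tail -1; python3 m.py
python3 -m inch '[[0,0,0.3,0,0,0.1]]'|tail -1; python3 m.py
python3 -m inch '[[0,0,0.3,0,0,0.1]]'|tail -1; python3 m.py
```

```text
gripper_force: 41.7
t 12.25 M [-0.171  0.307  0.225] F [-1.5 -0.1  6.1] yaw 3.303 z [0.4385 0.0574 0.1015] w 0.0071
gripper_force: 41.7
t 12.35 M [-0.084  0.328  0.248] F [-0.7  0.3  5.5] yaw 3.203 z [0.4385 0.0574 0.1012] w 0.007
gripper_force: 41.7
t 12.45 M [-0.189  0.273  0.244] F [-0.5 -0.   5.7] yaw 3.103 z [0.4385 0.0574 0.1009] w 0.007
```

```bash
python3 -m inch '[[0,0,0.3,0,0,0.1]]'|tail -1; python3 m.py
python3 -m inch '[[0,0,0.3,0,0,0.1]]'|tail -1; python3 m.py
```

```text
gripper_force: 41.7
t 12.55 M [-0.203  0.289  0.278] F [-1.3  0.2  5.3] yaw 3.003 z [0.4385 0.0574 0.1006] w 0.0067
gripper_force: 41.7
t 12.65 M [-0.101  0.261  0.291] F [-1.4 -0.1  5.7] yaw 2.903 z [0.4385 0.0574 0.1003] w 0.0068
```

```bash
python3 -m inch '[[0,0,0.3,0,0,0.1]]'|tail -1; python3 m.py
```

```text
gripper_force: 41.7
t 12.75 M [-0.173  0.282  0.246] F [-0.4 -0.8  6.1] yaw 2.803 z [0.4385 0.0573 0.1   ] w 0.0074
```

Still free running.

```bash
python3 -m inch '[[0,0,0.3,0,0,0.1]]'|tail -1; python3 m.py
```

```text
gripper_force: 41.7
t 12.85 M [-0.184  0.299  0.24 ] F [-1.7 -1.1  5.9] yaw 2.703 z [0.4385 0.0573 0.0997] w 0.0066
```

```bash
python3 -m inch '[[0,0,0.3,0,0,0.1]]'|tail -1; python3 m.py
```

```text
gripper_force: 41.7
t 12.95 M [-0.205  0.322  0.236] F [-1.3 -0.2  6. ] yaw 2.603 z [0.4384 0.0573 0.0994] w 0.007
```

```bash
python3 -m inch '[[0,0,0.3,0,0,0.1]]'|tail -1; python3 m.py
```

```text
gripper_force: 41.7
t 13.05 M [-0.172  0.33   0.27 ] F [-1.2 -1.7  5.6] yaw 2.503 z [0.4384 0.0573 0.0991] w 0.0072
```

```bash
python3 -m inch '[[0,0,0.3,0,0,0.1]]'|tail -1; python3 m.py
```

```text
gripper_force: 41.7
t 13.15 M [-0.168  0.363  0.205] F [-1.3 -1.1  6.9] yaw 2.403 z [0.4384 0.0573 0.0988] w 0.0074
```

```bash
python3 -m inch '[[0,0,0.3,0,0,0.1]]'|tail -1; python3 m.py
```

```text
gripper_force: 41.7
t 13.25 M [-0.26   0.352  0.296] F [-1.9 -1.6  6.5] yaw 2.303 z [0.4384 0.0573 0.0985] w 0.0073
```

```bash
python3 -m inch '[[0,0,0.3,0,0,0.1]]'|tail -1; python3 m.py
```

```text
gripper_force: 41.8
t 13.35 M [-0.217  0.366  0.293] F [-1.6 -2.   6.3] yaw 2.203 z [0.4384 0.0573 0.0982] w 0.0072
```

```bash
python3 -m inch '[[0,0,0.3,0,0,0.1]]'|tail -1; python3 m.py
```

```text
gripper_force: 41.9
t 13.45 M [-0.266  0.414  0.361] F [-1.8 -0.8  7. ] yaw 2.103 z [0.4384 0.0573 0.0979] w 0.0072
```

```bash
python3 -m inch '[[0,0,0.06,0,0,0.02]]'|tail -1; python3 m.py; python3 -m inch '[[0,0,0.03,0,0,0.01]]'|tail -1; python3 m.py
```

```text
gripper_force: 41.9
t 13.55 M [-0.21   0.377  0.261] F [-1.2 -1.   6.8] yaw 2.085 z [0.4384 0.0573 0.0979] w 0.0072
gripper_force: 41.8
t 13.65 M [-0.215  0.388  0.307] F [-2.5 -0.8  7.3] yaw 2.077 z [0.4384 0.0573 0.0978] w 0.0073
```

```bash
python3 -m inch '[[0,0,0.21,0,0,0.07]]'|tail -1; python3 m.py
```

```text
gripper_force: 42.0
t 13.75 M [-0.228  0.387  0.331] F [-1.  -1.8  7.9] yaw 2.006 z [0.4384 0.0573 0.0977] w 0.0074
```

```bash
python3 -m inch '[[0,0,0.3,0,0,0.1]]'|tail -1; python3 m.py; python3 -c "
from h import *
import time
for i in range(4):
    imaging.snapshot('top'); st=r.state(); print(st['moment'].round(3)[2])"
```

```text
gripper_force: 42.3
t 13.85 M [-0.198  0.496  0.384] F [-1.8 -0.8  8.9] yaw 1.904 z [0.4383 0.0572 0.0974] w 0.0075
0.248
0.117
0.06
0.033
```

About 46 N (+0.137 N m above free running). I'll release and retreat upwards.

```bash
python3 -m inch '[[0,0,0,0,0,0],[0,0,0,0,0,0],[0,0,0,0,0,0],[0,0,0,0,0,0],[0,0,0,0,0,0]]' 28; python3 m.py
python3 -m inch '[[0,0,-5,0,0,0],[0,0,-15,0,0,0],[0,0,-30,0,0,0],[0,0,-30,0,0,0],[0,0,-30,0,0,0],[0,0,0,0,0,0],[0,0,0,0,0,0]]'
python3 - <<'E'
from h import *
s=imaging.snapshot("wrist"); save(s,"w3.png")
E
```

```text
time: 14.55
tool_pos: [0.438, 0.0574, 0.0965]
tcp_rot: [-1.82, -2.561, 0.0]
contact_force: [-0.1, 0.2, -0.5]
grip_width: 0.0237
gripper_force: 0.0
t 14.55 M [ 0.085  0.039 -0.026] F [-0.1  0.2 -0.5] yaw 1.906 z [0.438  0.0574 0.0965] w 0.0237
time: 15.25
tool_pos: [0.4382, 0.0574, 0.2072]
tcp_rot: [1.819, 2.559, 0.001]
contact_force: [-0.5, 0.5, -0.2]
grip_width: 0.0238
gripper_force: 0.0
```

View pics/w3.png

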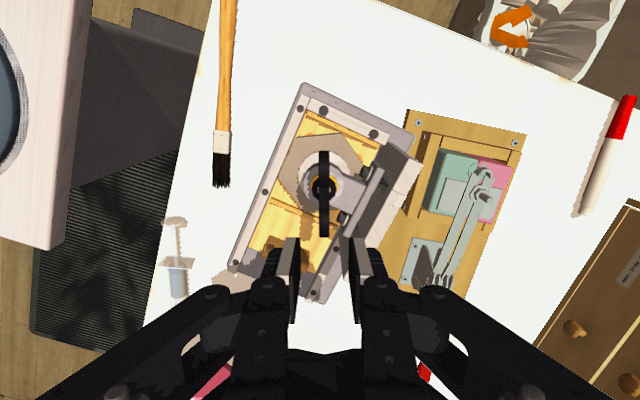

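The picture shows the tile whole at (300,165), the tray against the stop at about (345,125), the wing at (323,190) left where it was turned, and the fingers clear. I'm handing in.

```bash
python3 -c "
from cell import r
print(r.hand_in())"
```

```text
the job is handed in; nothing more can be done
None
```

The job is handed in: the tray is home against the end stop, the pad bears on the uncracked tile at about 46 N (estimated from +0.137 N m of screw moment), and the robot is clear of everything; hand-in gave no verdict.

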